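Draw a heel lift from the magazine and lay it on the upturned heel

TASK

Take the bottom heel lift out of the magazine (its red spring plate at the back starts it): draw it right out at the front so that the rest of the stack drops, set it down on the outlet tongue or the bench and let go of it. Then take it up afresh and lay it flat on the bare heel of the upturned shoe, without dropping it, straight edge towards the toe and flush with the heel all round. Leave the other lifts in the magazine and the tools on the bench where they are.

Things in the scene. Friction and masses are not known exactly. Their poses are not given: they have to be found in the camera images.
- magazine: Fixed bench magazine of heel lifts: green base, open-topped aluminium tower 76 long (x) x 68 wide (y), from 20 to 110 mm above the bench, with five tan lifts stacked flat in it, 2 mm free all round. Origin: on the bench under the tower's centre; its -x axis points out of the outlet, roughly towards the robot. Its floor lies 20 mm above the bench.
- outlet (a point): Middle of the outlet, at floor height (20 mm above the bench), in the plane of the tower's front face (x = -38 mm on the magazine). The front wall stops 11.5 mm above the floor: only the bottom lift can leave. The tall tower keeps a gripper from standing upright over a lift that sticks out a little: come tilted 30 to 45 degrees from the outlet side, fingers pointing down and under the tower.
- tongue_end (a point): Front end, at the top, of the tongue on which the floor runs on out of the outlet (x = -38 to -120 mm on the magazine; 36 wide, top 20 mm above the bench). A lift on it overhangs 11 mm each side, so fingers can straddle tongue and lift.
- pusher (a joint): Travel of the spring thumb slide at the magazine's back, in m: 0 at rest, 0.033 pressed to its stop (towards the outlet). The spring resists with 2 N at the start and 5.3 N at the stop and returns the slide when let go. Pressed to the stop it leaves the bottom lift sticking about 26 mm out of the tower's front wall; the lift stays there when the slide returns, the stack resting on its tail.
- pusher_plate (a point): Centre of the rear face of the slide's red upright plate (40 wide, 6 thick, from 26 to 82 mm above the bench; this point is 60 mm above the bench and, at rest, at x = +89 mm in the magazine's frame). Push this face towards the outlet (magazine's -x) with shut fingertips from above, at least 45 mm above the bench so that the gripper's body passes over the tower.
- lift_1: The bottom lift, the one to take: tan D-shaped plate 66 long (x) x 58 wide (y) x 8 thick, about 35 g. Origin: centre of its underside. Straight 58 mm edge (breast) at x = -33, facing out of the outlet at the start; sides straight from x = -33 to x = +4; the rest is a half circle of radius 29 that ends at x = +33.
- lift_breast (a point): On lift_1: middle of the straight edge, at the underside.
- lift_back (a point): On lift_1: middle of the round end, at the underside.
- lift_2: Lift number 2 from the bottom of the stack, same shape and origin as lift_1; it stays in the magazine and drops 8 mm when lift_1 is drawn.
- lift_3: Lift number 3 from the bottom of the stack, same shape and origin as lift_1; it stays in the magazine and drops 8 mm when lift_1 is drawn.
- lift_4: Lift number 4 from the bottom of the stack, same shape and origin as lift_1; it stays in the magazine and drops 8 mm when lift_1 is drawn.
- lift_5: Lift number 5 from the bottom of the stack, same shape and origin as lift_1; it stays in the magazine and drops 8 mm when lift_1 is drawn.
- jack: Fixed bench jack (iron foot 200 x 100 mm) carrying a black shoe upside down, 285 long, sole up. Origin: on the bench; +x points from heel to toe, roughly away from the robot. The bare brown heel is level, 147 mm above the bench, centred at x = -80, same D outline as a lift, straight edge to the toe, 19 mm proud of the sole round it; fingers may straddle it. The forepart reaches 154 mm.
- heel_breast (a point): Middle of the straight edge of the heel's top face (x = -47 on the jack, 147 mm above the bench). The lift's straight edge belongs here.
- heel_back (a point): Middle of the round edge of the heel's top face (x = -113 on the jack, 147 mm above the bench). The lift's round end belongs here.
- hammer: Bystander: yellow-handled hammer, lying on the bench; leave alone.
- rasp: Bystander: flat rasp with wooden handle, lying on the bench; leave alone.
- pincers: Bystander: steel lasting pincers, lying on the bench; leave alone.
- tack_tin: Bystander: open tin of tacks, 95 x 65 x 22 mm, on the bench; leave alone.
- drink_bottle: Bystander: dark red bottle with white cap, 72 in diameter, 170 high, in mm, on the bench; leave alone.
- knife: Bystander: black-handled knife, lying on the bench; leave alone.
- brush: Bystander: wooden brush, lying on the bench; leave alone.
Mind the look-alikes: they are no part of the job. Leave any grey look-alike of the lift_5 alone.

How it is judged:
By the outcome, as a careful person would: the job done as asked, in the order asked, and still so for the second after the job is handed in, with the robot touching nothing.
It also fails if it takes over 58 s, if anything falls off the work surface, if the arm or the gripper's body presses on something with over 40 N, if the wrist force passes 120 N, or if a joint passes its speed limit or range.

ROBOT

A 6-joint arm with a two-finger parallel gripper is mounted at the origin on the work surface. World frame = base frame: x ahead of the robot, y to its left, z up, the work surface at z = 0. Lengths are in m, angles in rad, forces in N, time in s.
With the tool pointing down it reaches from about 0.375 to 0.925 m from the base axis. Payload 5.7 kg.
Tool frame: the origin (TCP) lies midway between the tips of the shut fingers; the grasp point (between the pads) lies 19 mm behind it; z points along the fingers, y is the line along which they close (so a half turn about z gives the same grasp; the last joint's range is limited). The gripper opens to 88 mm and grips with 3 to 60 N. Pads are 20 mm wide; open, the fingers measure 115 mm over their backs; the gripper's body (75 mm by 178 mm) begins 61 mm behind the grasp point.
Start: joints at [1.172, 0.359, 1.51, -0, 1.272, -0.115], TCP at [0.168, 0.576, 0.223] pointing down, gripper open.
Joint ranges: [-2.97, 2.97], [-1.01, 2.36], [0.21, 2.38], [-0.96, 4.11], [0.2, 2.71], [-2.98, 2.98]. Speed limits (rad/s): [2.39, 2.39, 3.14, 3.14, 3.14, 3.14].

INTERFACE

Orientations are given as a unit quaternion [x, y, z, w].
In Python, from bench import move_ptp, servo_line, goto_joints, move_gripper, sleep, inverse_kinematics, capture, PlanningError, close_job, spot_in, silhouettes, current_clock, current_joint_pos, current_qvel, current_joint_torque, current_position, current_orientation, current_force, current_torque, current_finger_gap, current_grip_force gives the robot as it stands. Calls block until the motion is done:
- move_ptp(position, orientation): joint-space move of the TCP to a pose.
- servo_line(position, orientation=None, rate=0.15, contact_N=None): straight line of the TCP; orientation=None keeps the orientation; rate is the mean speed in m/s. With contact_N (N) it stops when the force on the tool has changed by that much, and returns True; else False.
- goto_joints(angles): joint-space move.
- move_gripper(opening): finger opening in m; the grip force is fixed at half the most; returns when the fingers have stopped.
- sleep(seconds).
- inverse_kinematics(position, orientation): joint angles nearest the present ones, or None.
- capture(name): name is "scene" or "top" or "wrist"; returns a dict with "image" (400x640x3 uint8, blue, green, red), "range_z" (400x640 float32, m along the optical axis (not along the pixel's ray), 0 where there is no reading), "intrinsics" (3x3 intrinsics, pixels), "R" (3x3) and "t" (3): a world point X has camera coordinates R X + t. Camera axes: x right, y down, z forward; pixel columns grow to the right and rows downward; lengths in m; the calibration is good to about 2 mm. The wrist camera is an equidistant fisheye: a pixel r from the principal point sees the ray r / f radians off the axis. A picture is of the moment at which its call begins.
A pose or a line that the arm cannot do raises PlanningError and nothing moves.
- close_job(): hands the job in; it is judged then, once.
Trained networks look in the newest picture that a camera, given by its name, has taken for a name from the list of things; names that differ only in an ending like _2 or _b are one class to them, and where a whole thing is asked for, a point or a joint stands for the part that bears it (a point fixed in the world has none). Each returns a list of dicts, best first, with "conf" (0 to 1); they miss things now and then, are a little off and sometimes report something else, mostly with a low value. They report only what shows in the picture. A call takes as long as a camera call. They do not tell look-alikes from the thing itself.
- spot_in(camera, query): "xy" ([column, row] in pixels, amid what is visible of it).
- silhouettes(camera, query): "region" (400x640 bool, what is visible of it) and "xy" ([column, row] in pixels, amid what is visible of it).
Readings, each from a call of its own:
- current_clock(): time.
- current_joint_pos(): joint angles.
- current_qvel(): joint speeds.
- current_joint_torque(): joint torques, N m.
- current_position(): TCP position.
- current_orientation(): TCP orientation.
- current_force(): force on the tool from outside, world axes, zero at the start.
- current_torque(): the same for the moment, N m.
- current_finger_gap(): finger opening in m.
- current_grip_force(): force on a finger pad.
Only numpy, scipy, OpenCV 4.12 (cv2) and the standard library are available. Lean on these libraries where they do the work, as an engineer would, in place of code of your own. Each camera call takes 0.05 s, during which the arm holds its last target. There are 200 camera calls.

## Working session

There is one attempt and no reset: what is moved stays moved. The work goes in short steps, each a Python script; the robot and the scene stay as the last script left them, time stands still between calls to the robot, and variables do not carry over. Pictures are saved under pics/ and viewed, at most 10 in all, crops included, and the job is handed in when it is done.

```bash
ls; mkdir -p pics; python3 - <<'E'
from bench import *
import cv2,numpy as np
for c in("scene","top"):
    d=capture(c); cv2.imwrite(f"pics/{c}0.png",d["image"]); print(c,d["intrinsics"].tolist(),np.round(d["R"],4).tolist(),np.round(d["t"],4).tolist())
    for q in("magazine","pusher_plate","lift_1","jack","heel_breast","heel_back","tongue_end","outlet","drink_bottle"):
        print(q,[(np.round(r["xy"]).tolist(),round(r["conf"],2)) for r in spot_in(c,q)[:4]])
print(current_clock(),current_orientation())
E
```

```text
pics
scene [[415.02405732022044, 0.0, 318.0768540561499], [0.0, 415.02405732022044, 193.95677188251963], [0.0, 0.0, 1.0]] [[-0.4988, 0.8667, 0.0069], [0.7377, 0.4288, -0.5214], [-0.4549, -0.255, -0.8533]] [0.268, -0.3233, 1.6122]
magazine [([272.0, 200.0], 0.72)]
pusher_plate [([260.0, 208.0], 0.46)]
lift_1 [([221.0, 202.0], 0.65), ([276.0, 187.0], 0.62), ([246.0, 180.0], 0.51), ([373.0, 250.0], 0.39)]
jack [([368.0, 248.0], 0.55)]
heel_breast [([371.0, 248.0], 0.78)]
heel_back [([375.0, 251.0], 0.76), ([309.0, 233.0], 0.35)]
tongue_end [([270.0, 199.0], 0.61), ([260.0, 211.0], 0.19)]
outlet [([268.0, 204.0], 0.58), ([273.0, 186.0], 0.41)]
drink_bottle [([430.0, 279.0], 0.94), ([258.0, 207.0], 0.56), ([369.0, 250.0], 0.55), ([345.0, 179.0], 0.3)]
top [[445.2682126989422, 0.0, 317.8096369514262], [0.0, 445.2682126989422, 201.71131204781153], [0.0, 0.0, 1.0]] [[0.0102, -0.9999, 0.0077], [-0.9838, -0.0114, -0.1791], [0.1791, -0.0058, -0.9838]] [-0.0318, 0.5269, 1.3749]
magazine [([357.0, 184.0], 0.95)]
pusher_plate [([443.0, 225.0], 0.73), ([363.0, 169.0], 0.48)]
lift_1 [([393.0, 199.0], 0.78), ([406.0, 166.0], 0.67)]
jack [([246.0, 176.0], 0.72)]
heel_breast [([247.0, 177.0], 0.56)]
heel_back []
tongue_end [([357.0, 182.0], 0.71)]
outlet [([356.0, 181.0], 0.63)]
drink_bottle [([188.0, 180.0], 0.56)]
1.0 [ 1.41420647e-01  9.89949594e-01 -4.67858376e-05  4.52828766e-06]
```

```bash
python3 - <<'E'
import cv2,numpy as np
a=cv2.imread("pics/scene0.png")[130:300,190:470];b=cv2.imread("pics/top0.png")[110:260,170:470]
a=cv2.resize(a,(494,300),interpolation=3);b=cv2.resize(b,(600,300),interpolation=3)
o=np.zeros((600,600,3),np.uint8);o[:300,:494]=a;o[300:]=b
cv2.imwrite("pics/v1.png",o)
E
```

```text
(no output)
```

View pics/v1.png

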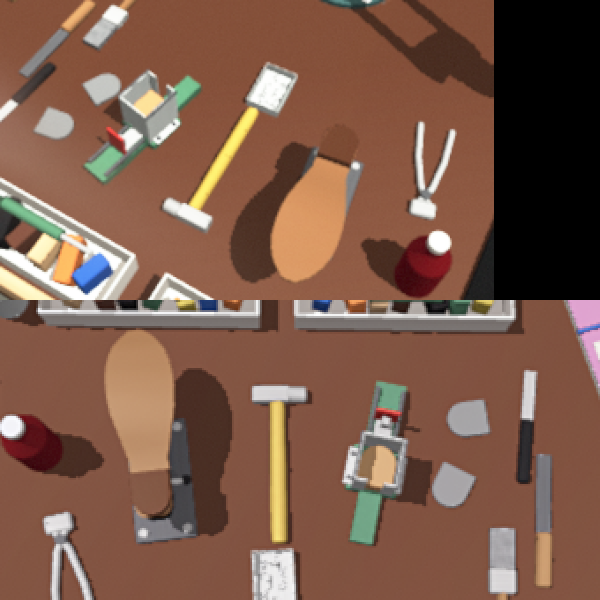

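The crops show the magazine at top-view pixel (357,184), with the red plate at (364,166) on the far side and the tongue pointing at the robot. The shoe's brown heel is at (245,205). Two grey loose look-alikes lie at (404,169) and (396,202). The real lift_1 is the tan one inside the tower, so the grey ones stay put.

Next: rough depth positions, then close-up wrist pictures.

```bash
cat > h.py <<'E'
from bench import *
import cv2,numpy as np
from scipy.spatial.transform import Rotation as Ro
def pts(d,fish=False):
    K=d["intrinsics"];v,u=np.mgrid[:400,:640]
    x=(u-K[0,2])/K[0,0];y=(v-K[1,2])/K[1,1]
    if fish:
        r=np.hypot(x,y);s=np.tan(np.minimum(r,1.5))/np.maximum(r,1e-9);x=x*s;y=y*s
    z=d["range_z"];return (np.stack([x*z,y*z,z],-1)-d["t"])@d["R"]
def proj(d,X,fish=False):
    c=np.asarray(X)@d["R"].T+d["t"];K=d["intrinsics"]
    if fish:
        rho=np.linalg.norm(c[...,:2],axis=-1);th=np.arctan2(rho,c[...,2]);s=(th/np.maximum(rho,1e-9))[...,None]
        q=c[...,:2]*s
    else:q=c[...,:2]/c[...,2:]
    return q*[K[0,0],K[1,1]]+K[:2,2]
def down(yaw,tilt=0):
    "tool z down, tool y axis at angle yaw+90 in world (tool x along -heading?), tilt: fingertips lean toward heading yaw"
    h=np.array([np.cos(yaw),np.sin(yaw),0]);y=np.array([-np.sin(yaw),np.cos(yaw),0])
    z=np.array([0,0,-1])*np.cos(tilt)+h*np.sin(tilt);
    return Ro.from_matrix(np.stack([np.cross(-y,z),-y,z],1)).as_quat()
E
python3 - <<'E'
from h import *
d=capture("top");P=pts(d)
for n,(u,v) in dict(red=(364,166),tower=(357,184),greenfar=(365,155),greennear=(353,225),heel=(246,203),heelb=(246,196),toe=(240,130),tackt=(307,240),bott=(188,180),ham=(310,200)).items(): print(n,P[v,u].round(3))
d=capture("wrist");print(d["intrinsics"].round(2).tolist(),d["R"].round(3).tolist(),d["t"].round(4).tolist(), (-d["R"].T@d["t"]).round(3))
for yaw in (0,.2,-.2): 
  for p in ((.5,-.08,.35),(.5,.2,.4)): print(inverse_kinematics(p,down(yaw)))
print(Ro.from_quat(current_orientation()).as_matrix().round(2))
E
```

```text
red [ 0.637 -0.171  0.083]
tower [ 0.585 -0.151  0.053]
greenfar [ 0.691 -0.181  0.023]
greennear [ 0.456 -0.14   0.025]
heel [0.502 0.186 0.154]
heelb [0.524 0.188 0.146]
toe [0.726 0.213 0.154]
tackt [ 0.409  0.008 -0.004]
bott [0.577 0.371 0.12 ]
ham [ 0.536 -0.001  0.027]
[[309.71, 0.0, 321.65], [0.0, 309.71, 201.54], [0.0, 0.0, 1.0]] [[0.28, 0.96, 0.0], [0.927, -0.27, 0.26], [0.249, -0.072, -0.966]] [-0.6002, -0.0311, 0.3897] [0.099 0.596 0.385]
[-2.95148003e-01  1.25816027e-01  1.51303406e+00 -4.44089210e-16
  1.50274257e+00  1.27564832e+00]
[ 2.52210625e-01  1.56260361e-01  1.36093922e+00 -4.44089210e-16
  1.62439307e+00  1.82300695e+00]
[-2.95148003e-01  1.25816027e-01  1.51303406e+00 -4.44089210e-16
  1.50274257e+00  1.07564832e+00]
[ 2.52210625e-01  1.56260361e-01  1.36093922e+00 -4.44089210e-16
  1.62439307e+00  1.62300695e+00]
[-2.95148003e-01  1.25816027e-01  1.51303406e+00 -4.44089210e-16
  1.50274257e+00  1.47564832e+00]
[ 2.52210625e-01  1.56260361e-01  1.36093922e+00 -4.44089210e-16
  1.62439307e+00  2.02300695e+00]
[[-0.96  0.28 -0.  ]
 [ 0.28  0.96 -0.  ]
 [ 0.   -0.   -1.  ]]
```

```bash
cat >> h.py <<'E'
def ori(yaw,tilt=0,flip=False):
    q=down(yaw,tilt)
    return (Ro.from_quat(q)*Ro.from_euler('z',np.pi)).as_quat() if flip else q
import pickle
def snap(n):
    d=capture("wrist");cv2.imwrite(f"pics/{n}.png",d["image"]);pickle.dump(d,open(f"pics/{n}.pkl","wb"));return d
E
python3 - <<'E'
from h import *
V=[("h1",(.50,.19,.34)),("h2",(.42,.14,.30)),("m1",(.48,-.10,.27)),("m2",(.56,-.20,.30))]
for n,p in V:
    move_ptp(p,ori(0,0,True)); sleep(.2); snap(n)
    for q in ("heel_breast","heel_back") if n[0]=="h" else ("pusher_plate","lift_1","tongue_end","outlet","magazine"):
        print(n,q,[(np.round(r["xy"]).tolist(),round(r["conf"],2)) for r in spot_in("wrist",q)[:3]])
    print(current_clock(),current_joint_pos())
A=cv2.imread
o=np.vstack([np.hstack([cv2.resize(A(f"pics/{n}.png"),(400,250),interpolation=3) for n in r]) for r in(("h1","h2"),("m1","m2"))])
cv2.imwrite("pics/v2.png",o)
E
```

```text
h1 heel_breast [([331.0, 218.0], 0.57)]
h1 heel_back [([330.0, 219.0], 0.63), ([60.0, 222.0], 0.16)]
3.3417 [ 2.34691523e-01  1.76620634e-01  1.47502884e+00  4.00099386e-06
  1.49012894e+00 -1.33679085e+00]
h2 heel_breast [([359.0, 250.0], 0.78)]
h2 heel_back [([359.0, 248.0], 0.85), ([235.0, 219.0], 0.49)]
4.1833 [ 1.65854527e-01  5.70373354e-02  1.71114696e+00  1.16776604e-05
  1.37281073e+00 -1.40526616e+00]
m1 pusher_plate [([270.0, 285.0], 0.59)]
m1 lift_1 [([185.0, 268.0], 0.81), ([280.0, 236.0], 0.77), ([281.0, 210.0], 0.59)]
m1 tongue_end [([288.0, 223.0], 0.9)]
m1 outlet [([294.0, 222.0], 0.84)]
m1 magazine [([291.0, 227.0], 0.79)]
5.6667 [-3.45715658e-01  1.55383708e-01  1.67264861e+00  6.41622704e-05
  1.31342681e+00 -1.91714778e+00]
m2 pusher_plate [([343.0, 226.0], 0.65)]
m2 lift_1 [([251.0, 223.0], 0.87), ([356.0, 165.0], 0.78), ([268.0, 153.0], 0.75)]
m2 tongue_end [([347.0, 197.0], 0.71)]
m2 outlet [([351.0, 197.0], 0.6)]
m2 magazine [([450.0, 184.0], 0.57)]
6.7583 [-4.58681919e-01  2.92211771e-01  1.41518555e+00  1.64927726e-05
  1.43405259e+00 -2.02989132e+00]
```

View pics/v2.png

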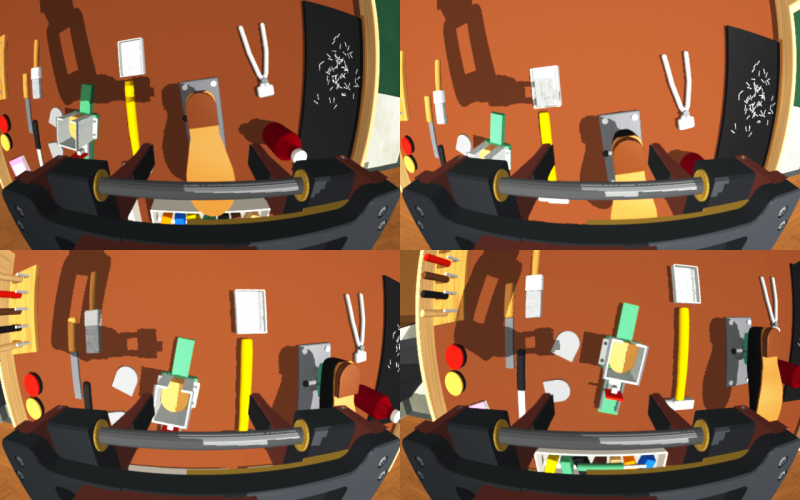

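Wrist views: the tower with the tan stack is at m1 ≈(281,226) and m2 ≈(356,190), red plate at m2 ≈(343,226), tongue pointing up towards the robot. The heel is at h1 ≈(325,170) and h2 ≈(362,240). The other tan-class hits are the grey look-alikes at m1 (185,268) and m2 (251,223), and they are not in the magazine.

Next I fit the outlines.

```bash
python3 - <<'E'
from h import *
def L(n): return pickle.load(open(f"pics/{n}.pkl","rb"))
def rect(p): 
    r=cv2.minAreaRect((p[:,:2]*1000).astype(np.float32));return np.round(r[0],1),np.round(r[1],1),round(r[2],1)
for n in("h1","h2","m1","m2"):
    d=L(n);P=pts(d,True);x,y,z=P[...,0],P[...,1],P[...,2];ok=d["range_z"]>0
    bench=ok&(abs(z)<.02)&(x>.3)&(x<.7);print(n,"bench z",np.median(z[bench]).round(4),z[bench].std().round(4))
    if n[0]=="h":
        near=ok&(np.hypot(x-.505,y-.187)<.06)
        print(" z hist",np.histogram(z[near],bins=np.arange(.1,.17,.005)))
        m=near&(abs(z-.147)<.008);q=P[m];print(" heel",m.sum(),np.median(q[:,2]).round(4),rect(q),q.min(0).round(4),q.max(0).round(4))
    else:
        m=ok&(abs(z-.11)<.007)&(np.hypot(x-.58,y+.155)<.07);q=P[m];print(" tower",m.sum(),np.median(q[:,2]).round(4),rect(q))
        i=d["image"].astype(int);red=ok&(i[...,2]>140)&(i[...,1]<60)&(i[...,0]<70)&(x>.58)&(abs(y+.17)<.06)&(z>.02)
        if red.sum()>3:q=P[red];print(" red",red.sum(),q.mean(0).round(4),q.min(0).round(3),q.max(0).round(3),rect(q[q[:,2]>.075]) if (q[:,2]>.075).sum()>3 else '')
        g=ok&(i[...,1]>i[...,2]+30)&(i[...,1]>i[...,0]+10)&(x<.7)&(x>.4)&(abs(y+.15)<.08);q=P[g];print(" green",g.sum(),q.min(0).round(3),q.max(0).round(3),rect(q))
        q=q[q[:,0]<.54];print(" tongue",len(q),np.median(q[:,2]).round(4),rect(q))
def crop(n,c,s=30):
    u,v=c;return cv2.resize(cv2.imread(f"pics/{n}.png")[max(0,v-s):v+s,u-s*4//3:u+s*4//3],(400,300),interpolation=cv2.INTER_NEAREST)
cv2.imwrite("pics/v3.png",np.vstack([np.hstack([crop("h1",(325,170)),crop("h2",(362,240),40)]),np.hstack([crop("m1",(285,205),60),crop("m2",(356,185),60)])]))
E
```

```text
h1 bench z 0.0004 0.0058
 z hist (array([   0,    0,    0,    0,    9,  149,  476,  741,   31, 2463,    0,
          0,    0,    0]), array([0.1  , 0.105, 0.11 , 0.115, 0.12 , 0.125, 0.13 , 0.135, 0.14 ,
       0.145, 0.15 , 0.155, 0.16 , 0.165, 0.17 ]))
 heel 2557 0.1469 (array([512.4, 193.4]), array([103.5,  58.4]), 5.8) [0.4607 0.1622 0.139 ] [0.565  0.2236 0.1498]
h2 bench z 0.0004 0.0057
 z hist (array([  40,   53,   55,   27,   24,  200,  391,  382,   67, 2417,    0,
          0,    0,    0]), array([0.1  , 0.105, 0.11 , 0.115, 0.12 , 0.125, 0.13 , 0.135, 0.14 ,
       0.145, 0.15 , 0.155, 0.16 , 0.165, 0.17 ]))
 heel 2504 0.147 (array([493.2, 190.5]), array([67.1, 58.5]), 7.3) [0.4597 0.1612 0.1391] [0.5296 0.2232 0.1494]
m1 bench z 0.0003 0.0054
 tower 861 0.1101 (array([ 555.8, -153.2]), array([74.1, 78.6]), 79.2)
 red 109 [ 0.6366 -0.1722  0.0493] [ 0.633 -0.189  0.039] [ 0.643 -0.151  0.062] 
 green 1893 [ 0.435 -0.187 -0.001] [ 0.656 -0.106  0.043] (array([ 545.2, -144.5]), array([219.9,  79.9]), 5.2)
 tongue 1874 0.0199 (array([ 481.9, -138.3]), array([83.2, 90.2]), 78.4)
m2 bench z 0.0003 0.0054
 tower 992 0.1103 (array([ 555.8, -153.2]), array([74.4, 78.2]), 78.8)
 red 271 [ 0.6374 -0.1697  0.0681] [ 0.633 -0.189  0.031] [ 0.644 -0.151  0.083] (array([ 639.2, -169.2]), array([37.1,  5.6]), 79.9)
 green 2223 [ 0.435 -0.212 -0.001] [ 0.7   -0.11   0.413] (array([ 566.8, -170.3]), array([ 89.5, 270.7]), 82.8)
 tongue 1581 0.0199 (array([ 497. , -148.5]), array([ 65. , 133.5]), 57.5)
```

View pics/v3.png

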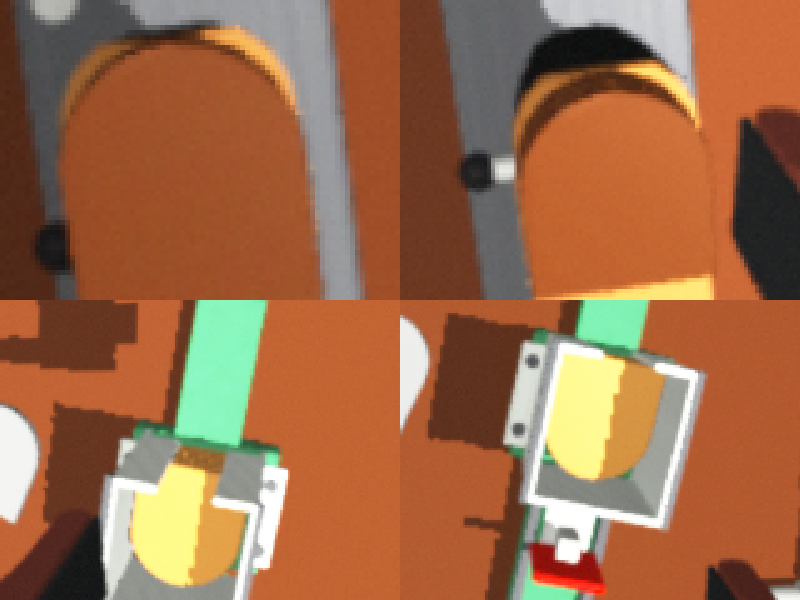

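Tower rim reads z = 0.110, bench 0.000, heel 0.147 and tongue 0.020, all matching the text. The plate and tower centre agree to 1 mm. I'll refine the yaws and the tongue and base heights, then push the slide.

```bash
python3 - <<'E'
from h import *
def L(n): return pickle.load(open(f"pics/{n}.pkl","rb"))
for n in("h1","h2"):
    d=L(n);P=pts(d,True);x,y,z=P[...,0],P[...,1],P[...,2]
    q=P[(np.hypot(x-.495,y-.19)<.05)&(abs(z-.147)<.0025)][:,:2]
    r=cv2.minAreaRect((q*1000).astype(np.float32));print(n,r)
c0=np.array([.5558,-.1532])
for n in("m1","m2"):
    d=L(n);P=pts(d,True);x,y,z=P[...,0],P[...,1],P[...,2]
    q=P[(abs(z-.02)<.003)&(x>.43)&(x<.51)&(abs(y+.14)<.04)];r=cv2.minAreaRect((q[:,:2]*1000).astype(np.float32));print(n,"tongue",r)
    a=np.radians(-10.9);h=np.array([np.cos(a),np.sin(a)]);s=np.array([-h[1],h[0]])
    M=P[...,:2]-c0;mx=M@h;my=M@s
    for lo in(-60,-54,-50,-46,-42): 
        for sg in(-1,1):
            k=(abs(mx*1000-lo-2)<2)&(sg*my>.026)&(sg*my<.06)&(d["range_z"]>0);print(lo,sg,k.sum(),np.percentile(z[k],[5,50,95]).round(3) if k.sum() else'',end=' | ')
    print()
E
```

```text
h1 ((493.68634033203125, 190.97149658203125), (65.92089080810547, 58.31718826293945), 7.587255954742432)
h2 ((493.4718933105469, 190.55010986328125), (66.55159759521484, 58.48163986206055), 7.326911926269531)
m1 tongue ((475.0618896484375, -137.30819702148438), (37.22703552246094, 76.08246612548828), 78.99979400634766)
-60 -1 61 [-0.001 -0.     0.001] | -60 1 65 [-0.002  0.     0.001] | -54 -1 61 [-0.001  0.     0.001] | -54 1 63 [-0.001  0.     0.002] | -50 -1 62 [-0.001  0.     0.001] | -50 1 64 [-0.001 -0.     0.001] | -46 -1 62 [-0.001  0.     0.001] | -46 1 61 [-0.002 -0.     0.001] | -42 -1 179 [-0.001  0.048  0.109] | -42 1 174 [-0.001  0.018  0.11 ] | 
m2 tongue ((475.45599365234375, -137.3592987060547), (37.33259963989258, 77.55775451660156), 78.29740142822266)
-60 -1 60 [-0.001 -0.     0.001] | -60 1 56 [-0.001  0.     0.001] | -54 -1 63 [-0.001 -0.     0.001] | -54 1 57 [-0.001  0.     0.001] | -50 -1 59 [-0.001 -0.     0.001] | -50 1 58 [-0.001  0.     0.001] | -46 -1 62 [-0.002  0.     0.001] | -46 1 57 [-0.002 -0.     0.001] | -42 -1 85 [-0.001  0.001  0.109] | -42 1 79 [-0.001  0.     0.11 ] |
```

```bash
cat >> h.py <<'E'
YM=np.radians(-11.05);C=np.array([.5556,-.1531]);YH=np.radians(7.45);H=np.array([.4936,.1908])
def mag(x,y,z):
    c,s=np.cos(YM),np.sin(YM);return np.array([C[0]+c*x-s*y,C[1]+s*x+c*y,z])
def tomag(P):
    c,s=np.cos(YM),np.sin(YM);M=P[...,:2]-C;return np.stack([M@[c,s],M@[-s,c],P[...,2]],-1)
E
python3 - <<'E'
from h import *
q=ori(YM,0,True)
move_gripper(0.0)
move_ptp(mag(.118,0,.16),q); servo_line(mag(.118,0,.056),q,rate=.15)
a=servo_line(mag(.106,0,.056),q,rate=.1,contact_N=15);print(a,current_position())
a=servo_line(mag(.062,0,.056),q,rate=.05,contact_N=22)
print(a,tomag(current_position()),current_force(),current_clock())
sleep(.2)
servo_line(mag(.110,0,.056),q,rate=.15);servo_line(mag(.110,0,.17),q,rate=.25)
move_gripper(.085)
move_ptp(mag(-.10,0,.24),q);sleep(.2)
d=snap("p1");P=tomag(pts(d,True));z=P[...,2]
k=(P[...,0]>-.1)&(P[...,0]<-.036)&(abs(P[...,1])<.035)&(abs(z-.028)<.004)&(d["range_z"]>0)
Q=P[k];print(k.sum(),Q.min(0),Q.max(0),np.median(Q[:,2]))
print([(np.round(r["xy"]).tolist(),r["conf"]) for r in silhouettes("wrist","lift_1")[:3]],current_clock())
for t in(30,35,40):
  for f in(True,False): print(t,f,inverse_kinematics(mag(-.052,0,.015),ori(YM,np.radians(t),f)))
cv2.imwrite("pics/v4.png",cv2.resize(cv2.imread("pics/p1.png")[60:360,180:480],(600,600)))
E
```

```text
False [ 0.65979797 -0.17350269  0.05714195]
False [ 0.06770413 -0.00014461  0.05666571] [13.46956431 -0.93240687 -9.85070227] 10.9917
974 [-0.06424631 -0.03407149  0.0240155 ] [-0.03601015  0.03390989  0.03197312] 0.027993180005280102
[([322.0, 261.0], 0.86), ([318.0, 217.0], 0.79), ([224.0, 237.0], 0.71)] 14.7917
30 True [-0.53120539  0.53307961  2.3170569   2.45602343  0.26523822  1.94319098]
30 False [-0.53120539  0.53307961  2.3170569   2.45602343  0.26523822 -1.19840168]
35 True None
35 False None
40 True None
40 False None
```

View pics/v4.png

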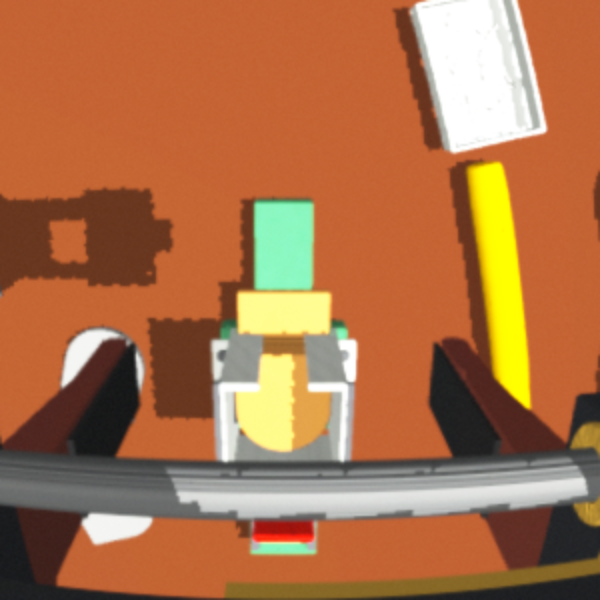

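The push worked: the lift's breast is at magazine x = -64 mm, its top at 28 mm, and it is central. The tan strip shows at crop (284,312), over the green tongue at (284,245). Next I check which tilted poses the arm can reach.

```bash
python3 - <<'E'
from h import *
print(current_joint_pos().round(2))
for x,z in((-.052,.015),(-.108,.015),(-.108,.1)):
  for t in(10,20,25,30,33,38,40,42,45):
    for f in(True,False):
      r=inverse_kinematics(mag(x,0,z),ori(YM,np.radians(t),f))
      if r is not None: print(x,z,t,f,r.round(2))
E
```

```text
[-0.43  0.16  1.74  0.    1.24 -1.81]
-0.052 0.015 10 True [-0.44  0.49  2.02  0.09  0.47 -1.9 ]
-0.052 0.015 10 False [-0.44  0.49  2.02  0.09  0.47  1.24]
-0.052 0.015 30 True [-0.53  0.53  2.32  2.46  0.27  1.94]
-0.052 0.015 30 False [-0.53  0.53  2.32  2.46  0.27 -1.2 ]
-0.052 0.015 33 True [-0.55  0.57  2.36  2.61  0.38  1.77]
-0.052 0.015 33 False [-0.55  0.57  2.36  2.61  0.38 -1.37]
-0.108 0.015 10 True [-0.47  0.45  2.14  0.13  0.39 -1.96]
-0.108 0.015 10 False [-0.47  0.45  2.14  0.13  0.39  1.18]
-0.108 0.1 10 True [-0.47  0.27  2.07  0.08  0.64 -1.91]
-0.108 0.1 10 False [-0.47  0.27  2.07  0.08  0.64  1.23]
-0.108 0.1 20 True [-0.53  0.23  2.21  0.3   0.39 -2.17]
-0.108 0.1 20 False [-0.53  0.23  2.21  0.3   0.39  0.97]
-0.108 0.1 25 True [-0.56  0.22  2.29  0.62  0.27 -2.51]
-0.108 0.1 25 False [-0.56  0.22  2.29  0.62  0.27  0.64]
-0.108 0.1 30 False [-0.6   0.24  2.36  1.33  0.21 -0.11]
```

```bash
python3 - <<'E'
from h import *
for t in(12,13,14,15,16,17,18,19):
    for x in(-.06,-.085,-.112,-.118):
      for z in (.016,.06):
        r=inverse_kinematics(mag(x,0,z),ori(YM,np.radians(t),True)); print(t,x,z,None if r is None else r.round(2))
for f in(True,False):
  r=inverse_kinematics(np.array([*H,.14]),ori(YH,0,f));print(f,r)
for x in(-.085,-.095,-.105): print(inverse_kinematics(mag(x,0,.012),ori(YM,0,True)))
E
```

```text
12 -0.06 0.016 [-0.45  0.47  2.07  0.14  0.4  -1.95]
12 -0.06 0.06 [-0.45  0.39  2.03  0.11  0.52 -1.92]
12 -0.085 0.016 [-0.47  0.46  2.12  0.16  0.37 -1.99]
12 -0.085 0.06 [-0.47  0.36  2.09  0.12  0.49 -1.94]
12 -0.112 0.016 [-0.49  0.44  2.18  0.19  0.33 -2.03]
12 -0.112 0.06 [-0.49  0.33  2.14  0.13  0.47 -1.98]
12 -0.118 0.016 [-0.49  0.43  2.19  0.19  0.32 -2.05]
12 -0.118 0.06 [-0.49  0.33  2.16  0.14  0.46 -1.99]
13 -0.06 0.016 [-0.46  0.47  2.08  0.16  0.37 -1.98]
13 -0.06 0.06 [-0.46  0.38  2.05  0.12  0.49 -1.94]
13 -0.085 0.016 [-0.47  0.45  2.13  0.19  0.34 -2.02]
13 -0.085 0.06 [-0.47  0.36  2.1   0.14  0.47 -1.97]
13 -0.112 0.016 [-0.49  0.44  2.19  0.22  0.3  -2.08]
13 -0.112 0.06 [-0.49  0.33  2.16  0.16  0.44 -2.  ]
13 -0.118 0.016 [-0.5   0.43  2.21  0.23  0.29 -2.09]
13 -0.118 0.06 [-0.5   0.33  2.17  0.16  0.43 -2.01]
14 -0.06 0.016 [-0.46  0.47  2.1   0.19  0.34 -2.01]
14 -0.06 0.06 [-0.46  0.38  2.06  0.14  0.47 -1.96]
14 -0.085 0.016 [-0.48  0.45  2.15  0.22  0.31 -2.06]
14 -0.085 0.06 [-0.48  0.35  2.12  0.16  0.44 -1.99]
14 -0.112 0.016 [-0.5   0.44  2.21  
[... 1882 characters left out ...]
085 0.06 [-0.5   0.35  2.19  0.34  0.3  -2.19]
19 -0.112 0.016 None
19 -0.112 0.06 [-0.52  0.32  2.25  0.4   0.28 -2.27]
19 -0.118 0.016 None
19 -0.118 0.06 [-0.53  0.32  2.26  0.41  0.27 -2.29]
True [ 2.38287308e-01  3.51233321e-01  1.75887427e+00 -4.44089210e-16
  1.03148506e+00 -1.46253605e+00]
False [ 2.38287308e-01  3.51233321e-01  1.75887427e+00 -4.44089210e-16
  1.03148506e+00  1.67905661e+00]
[-4.22636657e-01  5.10311212e-01  1.94427601e+00 -4.44089210e-16
  6.87005432e-01 -1.80057410e+00]
[-4.27413070e-01  5.01824779e-01  1.96631493e+00 -4.44089210e-16
  6.73452940e-01 -1.80535051e+00]
[-4.32391966e-01  4.93451471e-01  1.98826205e+00 -4.44089210e-16
  6.59879129e-01 -1.81032941e+00]
```

```bash
python3 - <<'E'
from h import *
q=ori(YM,np.radians(15),True)
move_gripper(.078)
move_ptp(mag(-.075,0,.09),q)
print(servo_line(mag(-.066,0,.016),q,rate=.12,contact_N=15))
print(servo_line(mag(-.060,0,.016),q,rate=.05,contact_N=10),tomag(current_position()))
move_gripper(.04);print(current_finger_gap(),current_grip_force(),current_force())
print(servo_line(mag(-.116,0,.016),q,rate=.06,contact_N=40),tomag(current_position()),current_force(),current_finger_gap())
sleep(.2);move_gripper(.078);sleep(.2)
servo_line(mag(-.122,0,.07),q,rate=.15)
q0=ori(YM,0,True)
move_ptp(mag(-.16,0,.24),q0);sleep(.2)
d=snap("d1");P=tomag(pts(d,True))
k=(P[...,0]>-.16)&(P[...,0]<-.042)&(abs(P[...,1])<.05)&(abs(P[...,2]-.028)<.003)&(d["range_z"]>0)
Q=P[k];print(k.sum(),np.median(Q[:,2]),cv2.minAreaRect((Q[:,:2]*1000).astype(np.float32)),Q.min(0),Q.max(0),current_clock())
k=(abs(P[...,0])<.03)&(abs(P[...,1])<.026)&(P[...,2]>.03)&(P[...,2]<.1);print("stack top",np.median(P[...,2][k]))
cv2.imwrite("pics/v5.png",cv2.resize(cv2.imread("pics/d1.png")[60:360,180:480],(600,600)))
E
```

```text
False
False [-0.05874863 -0.00027706  0.01685566]
0.05763332444503658 29.999153316020966 [-0.92033014  0.33346051  2.01442377]
False [-0.11708508  0.00017052  0.01596779] [-5.56010304 -2.22284839 10.49641157] 0.057719323806259715
1953 0.02800627764526026 ((-88.16061401367188, 0.2331256866455078), (57.13650894165039, 65.51547241210938), 89.1166763305664) [-0.12080394 -0.02846562  0.02512751] [-0.0554555   0.02926108  0.0309269 ] 20.9417
stack top 0.05209395912980172
```

View pics/v5.png

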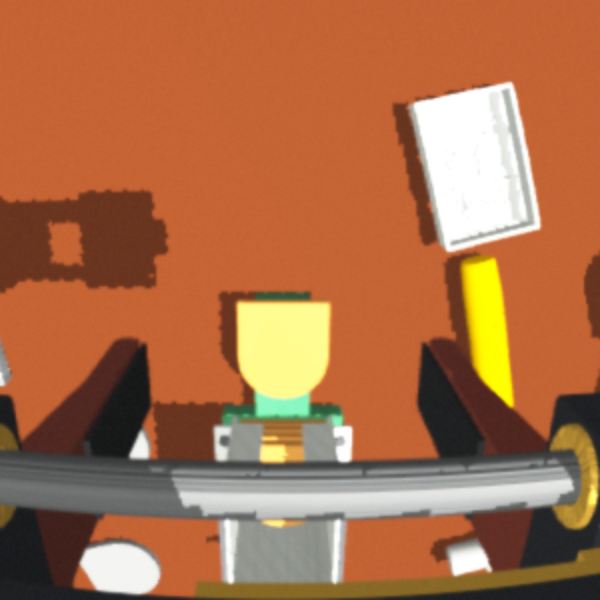

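The lift lies alone on the tongue: tan D at crop (284,350), centred at magazine (-88,0), top at 28 mm. The stack dropped, with its top now at 52 mm. Next I regrasp upright and place it.

```bash
python3 - <<'E'
from h import *
q=ori(YM,0,True);gx=-.092
move_ptp(mag(gx,0,.09),q)
print(servo_line(mag(gx,0,.012),q,rate=.1,contact_N=12))
move_gripper(.04);p=current_position();print(tomag(p),current_finger_gap(),current_grip_force())
dz=p[2]-.020; d=-.0882-tomag(p)[0]
print(servo_line(mag(gx,0,.04),q,rate=.08),current_finger_gap());servo_line(mag(gx,0,.24),q,rate=.3)
hx=np.array([np.cos(YH),np.sin(YH)]);T=H+d*hx
qp=ori(YH,0,False)
move_ptp([*T,.27],qp);print(current_clock(),current_finger_gap(),current_joint_pos().round(2))
sleep(.3);snap("c1")
servo_line([*T,.147+dz+.010],qp,rate=.12);sleep(.3)
p=current_position();print("hover",p-[*T,.147+dz+.010],current_force(),Ro.from_quat(current_orientation()).inv()*Ro.from_quat(qp))
print(servo_line([*T,.147+dz-.002],qp,rate=.02,contact_N=5),current_position()-[*T,.147+dz],current_force(),current_clock(),dz,d)
E
```

```text
False
[-9.16927181e-02 -4.03369980e-05  1.23794585e-02] 0.057756096120281666 29.993972294032574
False 0.05749783802591264
27.2667 0.05787377241652188 [ 0.24  0.22  1.59 -0.    1.33  1.68]
hover [2.64512030e-04 8.05261737e-05 4.33788746e-04] [ 0.04340275  0.65566713 -0.48417997] Rotation.from_matrix(array([[ 9.99999641e-01, -2.26644046e-05, -8.47600446e-04],
                            [ 2.27565979e-05,  9.99999994e-01,  1.08760219e-04],
                            [ 8.47597975e-04, -1.08779469e-04,  9.99999635e-01]]))
True [ 0.00055858 -0.00025261  0.00595085] [ 1.84970696 -0.68610987 -1.23890455] 29.425 -0.007620541523004211 0.0034927180857147327
```

It stopped 6 mm high with almost no force, probably a motion transient rather than contact. I'll continue slowly.

```bash
python3 - <<'E'
from h import *
hx=np.array([np.cos(YH),np.sin(YH)]);T=H+.00349*hx;dz=-.0076;qp=ori(YH,0,False)
sleep(.2);print(current_position()-[*T,.147+dz],current_force(),current_finger_gap())
for z in(.003,.0015,.0007,0,-.0007,-.0014,-.002):
    servo_line([*T,.147+dz+z],qp,rate=.02);sleep(.15);f=current_force();print(z,(current_position()-[*T,.147+dz]).round(4),f.round(1),current_finger_gap())
    if f[2]>5: break
print(current_clock())
E
```

```text
[ 0.00056387 -0.00022524  0.00596065] [ 2.75128912  0.29588382 -1.68499977] 0.057912651502596627
0.003 [ 0.0008 -0.0002  0.0038] [ 0.7 -2.   4.6] 0.05752047079185181
0.0015 [ 0.0011 -0.0002  0.0028] [-0.1 -1.6  9.1] 0.057777741812384556
30.475
```

```bash
python3 - <<'E'
from h import *
d=snap("c2");s=capture("scene");
P=pts(d,True);z=P[...,2];hx=np.array([np.cos(YH),np.sin(YH)]);M=P[...,:2]-H
a=M@hx;b=M@[-hx[1],hx[0]];k=(abs(a)<.045)&(abs(b)<.04)&(z>.12)&(z<.19)&(d["range_z"]>0)
for lo in range(-45,45,6):
    kk=k&(a*1000>=lo)&(a*1000<lo+6)&(abs(b)<.02);print(lo,kk.sum(),np.percentile(z[kk],[10,50,90]).round(4) if kk.sum() else'')
u=proj(s,np.array([*H,.15])).astype(int)
A=cv2.resize(s["image"][u[1]-35:u[1]+35,u[0]-45:u[0]+45],(400,300),interpolation=3)
B=cv2.resize(d["image"],(400,250));C1=cv2.resize(cv2.imread("pics/c1.png"),(400,250))
o=np.zeros((550,800,3),np.uint8);o[:300,:400]=A;o[300:,:400]=B;o[300:,400:]=C1;cv2.imwrite("pics/v6.png",o)
E
```

```text
-45 0 
-39 0 
-33 0 
-27 0 
-21 0 
-15 626 [0.1569 0.1577 0.1584]
-9 708 [0.157  0.1578 0.1584]
-3 768 [0.157  0.1578 0.1585]
3 796 [0.157  0.1578 0.1585]
9 822 [0.157  0.1578 0.1585]
15 869 [0.157  0.1578 0.1586]
21 891 [0.1571 0.1578 0.1585]
27 1774 [0.1379 0.1565 0.1583]
33 747 [0.1321 0.1329 0.1339]
39 717 [0.133  0.1338 0.1347]
```

View pics/v6.png

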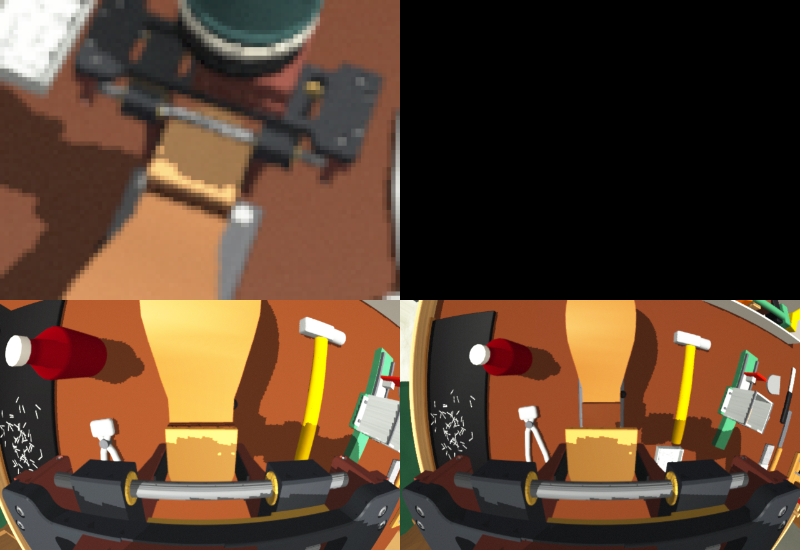

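```bash
python3 - <<'E'
from h import *
hx=np.array([np.cos(YH),np.sin(YH)])
def L(n): return pickle.load(open(f"pics/{n}.pkl","rb"))
D=dict(h1=(L("h1"),True),h2=(L("h2"),True),c1=(L("c1"),True),c2=(L("c2"),True),top=(capture("top"),False),scene=(capture("scene"),False))
for n,(d,f) in D.items():
    P=pts(d,f);M=P[...,:2]-H;a=M@hx*1000;b=M@[-hx[1],hx[0]]*1000;z=P[...,2];ok=(d["range_z"]>0)
    out=[]
    for lo in(-30,-20,-10,0,10,20,36,44,52,70,100):
        k=ok&(a>lo)&(a<lo+6)&(abs(b)<20)&(z>.1)&(z<.2);out.append(round(float(np.median(z[k])),4) if k.sum()>3 else None)
    print(n,out)
    if n in("h1","h2","c2"):
        for s in(-1,1): 
            k=ok&(a>-8)&(a<14)&(s*b>30.5)&(s*b<46)&(z<.2);print("  flank",s,k.sum(),np.percentile(z[k],[5,50,90,100]).round(3) if k.sum() else'')
print(current_force(),current_torque(),current_position(),current_clock())
E
```

```text
h1 [0.1467, 0.147, 0.147, 0.1469, 0.1471, 0.147, 0.1332, 0.1346, 0.1362, 0.1405, 0.1482]
  flank -1 49 [0.011 0.012 0.013 0.014]
  flank 1 94 [0.011 0.012 0.013 0.13 ]
h2 [0.1465, 0.1471, 0.147, 0.147, 0.1471, 0.1471, 0.134, 0.1349, 0.136, None, 0.1483]
  flank -1 137 [0.011 0.012 0.013 0.014]
  flank 1 89 [0.011 0.012 0.013 0.015]
c1 [None, None, None, 0.1469, 0.1471, 0.147, 0.1332, 0.1346, 0.1361, 0.1404, 0.1483]
c2 [None, 0.1574, 0.1577, 0.1578, 0.1578, 0.1578, 0.1333, 0.1348, 0.1361, 0.1404, 0.1482]
  flank -1 12 [0.165 0.171 0.199 0.199]
  flank 1 23 [0.163 0.182 0.199 0.2  ]
top [None, None, None, None, None, None, None, None, None, None, None]
scene [0.1568, 0.1572, 0.1574, 0.1571, 0.1576, 0.1575, 0.1336, 0.1338, 0.1361, 0.1403, 0.1475]
[ 0.45330744 -1.1985856   9.46207431] [-0.33132245  0.11259467  0.13697029] [0.49813238 0.19109678 0.14217971] 30.675
```

```bash
python3 - <<'E'
from h import *
hx=np.array([np.cos(YH),np.sin(YH)])
def L(n): return pickle.load(open(f"pics/{n}.pkl","rb"))
for n in("h1","h2","c1","m1"):
    d=L(n);P=pts(d,True);M=P[...,:2]-H;a=M@hx*1000;b=M@[-hx[1],hx[0]]*1000;z=P[...,2]*1000;ok=d["range_z"]>0
    for s in(-1,1):
        k=ok&(abs(a)<40)&(s*b>28)&(s*b<80)&(z>20)&(z<200)
        if k.sum(): print(n,s,k.sum(),"a",np.percentile(a[k],[0,50,100]).round(),"b",np.percentile(b[k],[0,50,100]).round(),"z",np.percentile(z[k],[0,25,50,75,100]).round())
E
```

```text
h1 -1 75 a [-15.  31.  40.] b [-50. -43. -28.] z [ 35.  40.  41. 146. 148.]
h1 1 46 a [-16.  10.  40.] b [28. 29. 31.] z [129. 146. 147. 147. 149.]
h2 -1 173 a [-14.  30.  40.] b [-50. -35. -28.] z [ 31.  38.  40. 131. 148.]
h2 1 21 a [-13.  11.  31.] b [28. 29. 29.] z [130. 146. 147. 147. 148.]
c1 -1 137 a [-3. 32. 39.] b [-50. -40. -28.] z [ 36.  40.  42. 146. 149.]
c1 1 45 a [-3. 18. 39.] b [28. 28. 29.] z [132. 134. 146. 147. 148.]
m1 -1 691 a [-20.  14.  40.] b [-52. -29. -28.] z [ 21. 111. 127. 136. 148.]
m1 1 8 a [ 9. 18. 32.] b [28. 29. 29.] z [146. 146. 146. 147. 147.]
```

Diagnosis: the lift is level with about 3 mm of gap (top at 157.8 mm). The moment puts the contact 35 mm to the −y side, so the −y fingertip is rubbing the heel's flank: heel and lift are both 58 mm wide and the tips reach below the lift. I'll nudge the tool about 0.5 mm towards −y and go on down.

```bash
python3 - <<'E'
from h import *
hx=np.array([np.cos(YH),np.sin(YH)]);b=np.array([-hx[1],hx[0]]);dz=-.0076;qp=ori(YH,0,False)
T=H+.00349*hx
def rep(*s):
    f=current_force();e=current_position()-[*T,.147+dz];print(*s,"a",round(e[:2]@hx*1e3,2),"b",round(e[:2]@b*1e3,2),"z",round(e[2]*1e3,2),f.round(1),current_torque().round(2),round(current_finger_gap()*1e3,2));return f,e
off=-.0005-.0007*0
ax=-.0009
for z,o in((.0015,-.0005),(.0015,-.001),(.0005,-.001),(-.0005,-.001),(-.0015,-.001),(-.0025,-.001)):
    servo_line([*(T+o*b+ax*hx),.147+dz+z],qp,rate=.02);sleep(.12);f,e=rep(z,o)
    if f[2]>25 or e[2]<.0002: break
d=snap("c3");P=pts(d,True);M=P[...,:2]-H;a=M@hx*1000;bb=M@b*1000;z=P[...,2]
k=(abs(a)<28)&(abs(bb)<24)&(z>.14)&(z<.17);print("lift top",np.percentile(z[k],[10,50,90]).round(4),current_clock())
E
```

```text
0.0015 -0.0005 a 1.01 b -0.33 z 2.8 [2.4 1.1 6.9] [-0.06 -0.22  0.09] 57.73
0.0015 -0.001 a 1.05 b -0.32 z 2.8 [2.9 2.1 6.5] [ 0.25 -0.23  0.09] 57.62
0.0005 -0.001 a 1.06 b -0.34 z 2.24 [ 0.9  0.9 10.7] [ 0.33 -0.03  0.12] 57.94
-0.0005 -0.001 a 1.11 b -0.32 z 1.56 [-0.7  2.7 13.1] [0.28 0.14 0.12] 57.72
-0.0015 -0.001 a 1.23 b -0.34 z 0.79 [-1.4  1.2 15.2] [0.3  0.23 0.14] 57.34
-0.0025 -0.001 a 1.38 b -0.31 z 0.05 [-0.4  0.6 17.6] [0.27 0.29 0.07] 57.86
lift top [0.1543 0.155  0.1558] 32.925
```

```bash
python3 - <<'E'
from h import *
hx=np.array([np.cos(YH),np.sin(YH)]);b=np.array([-hx[1],hx[0]])
def edge(d,zz):
    P=pts(d,True);M=P[...,:2]-H;a=M@hx*1000;bb=M@b*1000;z=P[...,2]
    e=[]
    for lo in range(-20,20,4):
        k=(abs(z-zz)<.003)&(bb>lo)&(bb<lo+4)&(abs(a)<45)&(d["range_z"]>0)
        if k.sum(): e.append(a[k].max())
    return np.round(e,1),np.median(e).round(2)
def L(n): return pickle.load(open(f"pics/{n}.pkl","rb"))
print("heel",edge(L("h1"),.147),edge(L("h2"),.147),edge(L("c1"),.147))
print("lift",edge(L("c3"),.155))
E
```

```text
heel (array([32.6, 33.1, 31.2, 31.7, 32.5, 31.5, 32. , 32.6, 31.6, 32.2]), np.float64(32.11)) (array([33.1, 31.3, 32. , 32. , 32.2, 32.5, 31.1, 32.9, 33. , 31. ]), np.float64(32.1)) (array([33.3, 33.4, 33.2, 33.2, 33.2, 33.1, 33. , 33.1, 33.1, 33. ]), np.float64(33.15))
lift (array([33. , 32.9, 33.6, 33. , 33. , 33.1, 33.2, 33.6, 33.6, 33.2]), np.float64(33.13))
```

The lift's breast is at a = 33.1 mm and the heel's at 33.1 mm from the same side: seated and aligned. Now I release and verify.

```bash
python3 - <<'E'
from h import *
hx=np.array([np.cos(YH),np.sin(YH)]);b=np.array([-hx[1],hx[0]]);dz=-.0076;qp=ori(YH,0,False)
T=H+.00349*hx-.0009*hx-.0006*b
servo_line([*T,.147+dz-.001],qp,rate=.02);print(current_force().round(1))
move_gripper(.078);sleep(.2)
T=H+.00349*hx
servo_line([*T,.19],qp,rate=.1);servo_line([*T,.30],qp,rate=.25);sleep(.2);v=[snap("f1")]
move_ptp([.44,.16,.32],ori(0,0,True)) if False else None
s=capture("scene")
for n,d,f in(("f1",v[0],True),("scene",s,False)):
    P=pts(d,f);M=P[...,:2]-H;a=M@hx;bb=M@b;z=P[...,2]
    k=(np.hypot(a,bb)<.05)&(abs(z-.155)<.003)&(d["range_z"]>0);q=np.stack([a[k],bb[k]],1)*1000
    print(n,k.sum(),np.percentile(z[k],[5,50,95]).round(4),cv2.minAreaRect(q.astype(np.float32)),q.min(0),q.max(0))
print(current_clock(),current_joint_pos().round(2))
u=proj(v[0],np.array([*H,.155]),True).astype(int)
cv2.imwrite("pics/v7.png",cv2.resize(v[0]["image"][max(0,u[1]-60):u[1]+60,u[0]-80:u[0]+80],(800,600),interpolation=3))
E
```

```text
[3.5 1.5 5.9]
f1 3294 [0.1536 0.1549 0.1561] ((0.7330894470214844, 0.12888717651367188), (65.93246459960938, 57.778133392333984), 0.399661123752594) [-32.28493902 -28.74020325] [33.64036525 29.09791194]
scene 323 [0.1525 0.1546 0.1573] ((0.11092758178710938, 0.5741195678710938), (57.536643981933594, 68.67362213134766), 89.54378509521484) [-34.26217744 -28.2467773 ] [34.60558545 29.30186099]
35.4667 [0.24 0.2  1.55 0.   1.4  1.68]
```

View pics/v7.png

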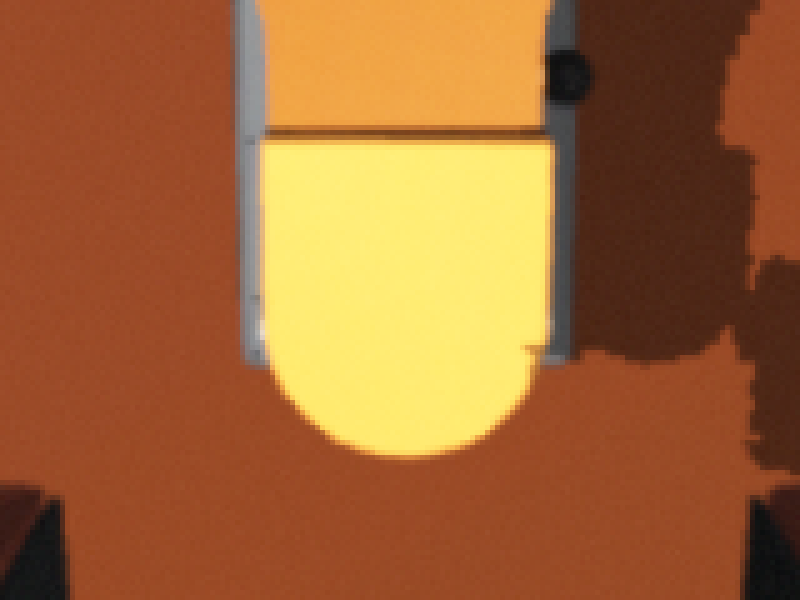

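The tan lift lies flat on the heel (crop (408,300)), with its straight edge to the toe. The top is at 155 mm, and it is about 0.7 mm and 0.4° off by measurement, so I'm handing in.

```bash
python3 -c "
from bench import *
print(close_job())"
```

```text
the job is handed in; nothing more can be done
None
```

The job is handed in at about 35 s on the robot's clock: the bottom lift was drawn out, set down on the tongue, let go, taken up again, and laid flat on the heel with its straight edge to the toe, measured within about 1 mm and 0.5° of flush.

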